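Clip two filter plates into a reader's filter drawer and close it

TASK

Load the reader's open filter drawer: take the two filter plates out of the slotted stand and press the long one fully down into the long sprung edge clip and the short one fully down into the short clip. Then push the drawer fully home until it seats, leaving both plates upright in their clips and the other things on the bench where they are.

Things in the scene. Friction and masses are not known exactly. Their poses are not given: they have to be found in the camera images.
- long_plate_center (a point): Centre, 50 mm above the lower edge, of the long filter plate: glass in an aluminium frame, 120 mm long (x), 5 mm thick (y), 100 mm tall (z up), 90 g. Black grip block at the middle of its upper edge: 44 mm long, 10 mm thick, from 22 to 50 mm above this point. It starts upright in either slot of the stand; the half-turned plate is the same.
- short_plate_center (a point): Centre, 50 mm above the lower edge, of the short filter plate: glass in an aluminium frame, 80 mm long (x), 5 mm thick (y), 100 mm tall (z up), 90 g. Black grip block at the middle of its upper edge: 44 mm long, 10 mm thick, from 22 to 50 mm above this point. It starts upright in either slot of the stand; the half-turned plate is the same.
- long_clip (a point): Middle of the long clip's floor, where the long plate's lower edge rests when home; x along the clip, y across, z up. Steel jaws 70 mm long, 1 mm apart when empty, straight to 20 mm above the floor, then flaring to 15 mm wide at 35 mm. Black end posts 126 mm apart. Entering takes 10 to 15 N; friction holds the plate at any depth, so push until it meets the floor.
- short_clip (a point): Middle of the short clip's floor, where the short plate's lower edge rests when home; x along the clip, y across, z up. Steel jaws 44 mm long, 1 mm apart when empty, straight to 20 mm above the floor, then flaring to 15 mm wide at 35 mm. Black end posts 86 mm apart. Entering takes 10 to 15 N; friction holds the plate at any depth, so push until it meets the floor.
- drawer (a joint): Opening of the drawer in m: 0 = fully home, starts 0.150 to 0.170, 0.18 at most. It slides with about 1 N and may creep a few mm while plates are pressed in; a sprung detent resists with about 6 N over the last 16 mm, and from about 5 mm it pulls the drawer in against its stop and holds it.
- drawer_handle (a point): Middle of the drawer's handle: a level steel bar 10 mm thick, 100 mm long (along y), 42 mm above the bench, 45 mm in front of the drawer front (172 mm wide, top 60 mm above the bench). +x is the way the drawer closes. At home the bar stands 67 mm in front of the reader's face.
- reader: White reader fixed to the bench, 180 mm wide (y), 165 mm deep (x), 136 mm tall; its face with the drawer opening (164 mm wide, 122 mm tall; seated plates pass in) is 90 mm towards -x from the origin, which is at its underside.
- stand: White slotted stand fixed to the bench, 150 mm long (x), 116 mm wide (y), 34 mm tall, origin under its centre. Two slots along x, at y = +38 and -38 mm, 8 mm wide, 26 mm deep, hold the plates; which plate is in which varies.
- canister: Bystander: clear canister with a black screw cap, 38x38x62 mm, behind the space between reader and stand; origin under its centre.
- counter: Bystander: round white hand counter, 63x62x26 mm, at the back; origin under its centre.
- tissue_pack: Bystander: flat white pack, 60x90x10 mm, behind the stand; origin under its centre.
- slide_case: Bystander: flat black and white case, 37x82x14 mm, on the reader's roof; origin under its centre.
- pc_mouse: Bystander: black computer mouse, 111x62x38 mm, left of the stand; origin under its centre.
- pen: Bystander: marker pen, 15x134x12 mm, behind the stand; origin under its centre.
Mind the look-alikes: they are no part of the job. What is shaped like the part that bears short_plate_center but blue or purple is not meant.

How it is judged:
By the outcome, as a careful person would: the job done as asked, in the order asked, and still so for the second after the job is handed in, with the robot touching nothing.
It also fails if it takes over 72 s, if anything falls off the work surface, if the arm or the gripper's body presses on something with over 40 N, if the wrist force passes 120 N, or if a joint passes its speed limit or range.

ROBOT

A 6-joint arm with a two-finger parallel gripper is mounted at the origin on a cart in front of the work surface, level with it; the furniture and walls round the work are solid. World frame = base frame: x ahead of the robot, y to its left, z up, the work surface at z = 0. Lengths are in m, angles in rad, forces in N, time in s.
With the tool pointing down it reaches from about 0.35 to 0.775 m from the base axis. Payload 5.5 kg.
Tool frame: the origin (TCP) lies between the finger pads; the fingertips stand robot.finger_overhang ahead of it and the grasp point (between the pads) is the TCP (robot.finger_overhang is the distance from the TCP to the fingertips, in m); z points along the fingers, y is the line along which they close (so a half turn about z gives the same grasp; the last joint's range is limited). The gripper opens to 85 mm and grips with 20 to 120 N. Pads are 22 mm wide; open, the fingers measure 114 mm over their backs; the gripper's body (76 mm by 85 mm) begins 54 mm behind the grasp point. The pads swing forward as they close: fully open they stand 13 mm farther back than shut.
Start: joints at [-1.391, 0.313, 0.046, 1.304, 0, 1.431], TCP at [0.181, -0.546, 0.215] pointing down, gripper open.
Joint ranges: [-2.76, 2.76], [-0.86, 1.69], [-1.03, 1.26], [-2.2, 2.34], [-1.47, 1.5], [-3.14, 3.14]. Speed limits (rad/s): [2.57, 2.57, 3.14, 3.14, 3.14, 3.14].

INTERFACE

Orientations are given as a unit quaternion [x, y, z, w].
In Python, from bench import readout, optics, finish_job, robot gives the robot as it stands.
- The arm moves only by the tool send_rows, never from a script. Its argument "commands" is a list of rows, each a list of 5 numbers: the closure, from -1 (fully open) to 1 (shut), so that 0 is half open, then the shift along the world's x, y, z in m, then the turn about the world's z in rad. In form: [[hand, dx, dy, dz, yaw], ...]. A call has 1 to 8 rows; each row shifts and turns the commanded pose from where the row before left it; what a row does not reach is not made up. A row lasts 1/8 s, in which the tool goes at most 62.5 mm and 10.7 degrees, less where a joint would pass 70% of its speed; a pose out of reach is approached as far as the arm can. A call with a gripper value outside its range is refused whole. The fingers move at their own pace and stop on an object; "force" is the grip in N (left out, the last holds). Time passes only in rows, so rows that do not move let the fingers close. It gives the time, the measured TCP pose, the force, the opening and the grip force at its end, in the units of the state.
- readout.sense(): the state, without advancing time (a new reading comes with each control period).
- optics.capture(name): name is "side" or "top" or "wrist"; returns a dict with "image" (400x640x3 uint8, blue, green, red), "z_map" (400x640 float32, m along the optical axis (not along the pixel's ray), 0 where there is no reading), "fx", "fy", "cx", "cy" (pixels), "eye" and "orientation" of the camera in the world. Camera axes: x right, y down, z forward; pixel columns grow to the right and rows downward; lengths in m; the calibration is good to about 2 mm. A picture is of the moment at which its call begins.
- finish_job(): hands the job in; it is judged then, once.
The state is a dict: "time": time; "joint_pos": joint angles; "qvel": joint speeds; "joint_torque": joint torques, N m; "ee_pos": TCP position; "tcp_rot": TCP orientation; "contact_force": force on the tool from outside, world axes, zero at the start; "ft_torque": the same for the moment, N m; "gripper_width": finger opening in m; "grip_force": force on a finger pad.
Only numpy, scipy, OpenCV 4.12 (cv2) and the standard library are available. Lean on these libraries where they do the work, as an engineer would, in place of code of your own. Each camera call takes 0.05 s, during which the arm holds its last target. There are 200 camera calls.

## Working session

There is one attempt and no reset: what is moved stays moved. The work goes in short steps, Python scripts to look and compute and a tool call to move; the robot and the scene stay as the last step left them, time stands still between calls to the robot, and variables do not carry over. Pictures are saved under pics/ and viewed, at most 10 in all, crops included, and the job is handed in when it is done.

Besides the shell and the picture viewer there is one more tool, called as a command line: name --pt "numbers of a row" for each row, then --argument value for the rest. send_rows: Moves the arm, as the interface text tells. Its arguments: {"type":"object","properties":{"commands":{"type":"array","items":{"type":"array","items":{"type":"number"}}},"force":{"type":"number"}},"required":["commands"]}

```bash
mkdir -p pics && cat > h.py <<'E'
import numpy as np, cv2
from scipy.spatial.transform import Rotation as R
from bench import readout, optics, finish_job, robot
def cap(n,tag=None):
    c=optics.capture(n); np.savez('pics/%s.npz'%(tag or n),**{k:np.array(v) for k,v in c.items()})
    cv2.imwrite('pics/%s.png'%(tag or n),c['image']); return c
def cloud(c):
    z=c['z_map'];v,u=np.mgrid[:400,:640]
    p=np.stack([(u-c['cx'])/c['fx']*z,(v-c['cy'])/c['fy']*z,z],-1)
    w=p@R.from_quat(c['orientation']).as_matrix().T+np.array(c['eye']); w[z==0]=np.nan
    return w
E
python3 - <<'E'
from h import *
print(robot.finger_overhang, readout.sense())
for n in('top','side'):
    c=cap(n); print(n,c['eye'],c['orientation'],c['fx'])
E
```

```text
0.019 {'time': 0.0, 'joint_pos': array([-1.39060237e+00,  3.13994882e-01,  4.49989956e-02,  1.30358002e+00,
        1.63972186e-05,  1.43120154e+00]), 'qvel': array([ 1.42048094e-04, -2.05775152e-03,  9.84852045e-05,  1.61959124e-04,
        9.29947735e-04,  2.01409316e-04]), 'joint_torque': array([ 2.74124768e-04, -4.80630291e+01,  2.98532224e+01,  1.96036912e-02,
       -4.27125599e-05,  6.78099369e-06]), 'ee_pos': array([ 0.18066501, -0.54533228,  0.2143202 ]), 'tcp_rot': array([ 9.87243717e-01,  1.59213852e-01, -9.86419025e-06, -8.89772104e-04]), 'contact_force': array([-0.50143417,  0.13081155,  0.43903491]), 'ft_torque': array([ 0.02813234, -0.04781961,  0.02327535]), 'grip_force': 0.0, 'gripper_width': 0.08545500787344892}
top [0.50447427 0.19829699 1.38018052] [ 0.71197428 -0.70135074  0.0231554  -0.02576024] 518.385754792015
side [0.37098939 1.13733038 0.77412842] [-0.11444812  0.87808509 -0.46214164  0.04788849] 417.64013206250115
```

View pics/top.png

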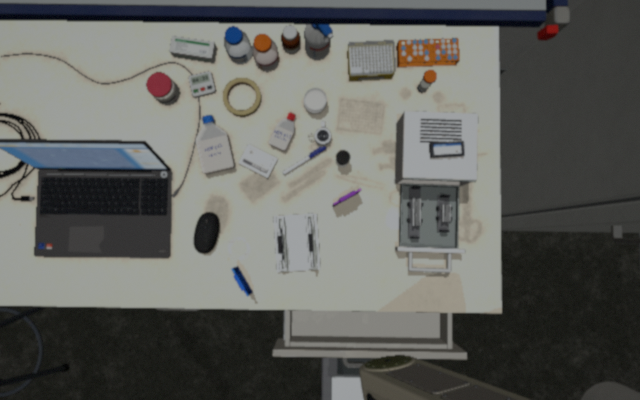

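View pics/side.png

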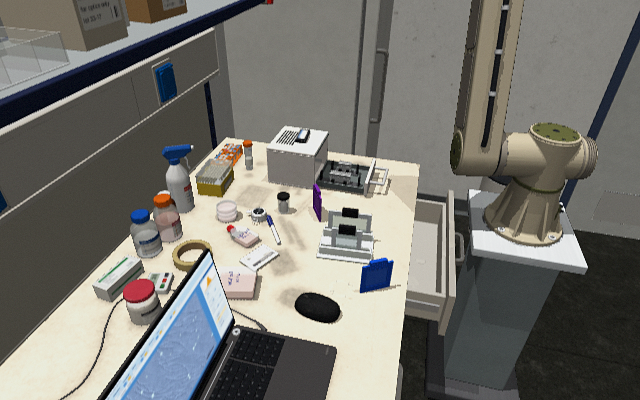

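Top view: stand at about (297,243) holding two plates with black grips at (281,248) and (311,243). The drawer is at (430,218), with clips near (416,215) and (445,215) and the handle bar at about (430,268). The look-alikes are a purple plate at (347,198) and a blue one at (243,283), both outside the stand. The two plates in the stand fit the description, so I'll confirm them in an enlarged crop.

```bash
python3 - <<'E'
from h import *
c=dict(np.load('pics/top.npz')); w=cloud(c); np.save('pics/topw.npy',w)
im=c['image']
a=cv2.resize(im[200:285,262:332],None,fx=6,fy=6,interpolation=cv2.INTER_CUBIC)
b=cv2.resize(im[175:280,390:470],None,fx=4.857,fy=4.857,interpolation=cv2.INTER_CUBIC)
h=510
cv2.imwrite('pics/crop1.png',np.hstack([a[:h],b[:h]])); print(a.shape,b.shape)
for u,v in[(281,248),(311,243),(297,243),(416,215),(445,215),(430,268),(405,218),(440,150),(400,248),(458,248),(475,115)]:
    print(u,v,np.round(np.nanmedian(w[v-1:v+2,u-1:u+2].reshape(-1,3),0),3))
# plate points: high z in stand area
s=w[200:285,262:332].reshape(-1,3)
for lo,hi in((0.07,0.13),(0.02,0.05)):
    q=s[(s[:,2]>lo)&(s[:,2]<hi)]; print(lo,len(q),q.min(0),q.max(0))
q=s[(s[:,2]>0.085)]
m=np.median(q[:,1])
for t in(q[q[:,1]>q[:,1].mean()],q[q[:,1]<q[:,1].mean()]):
    print(len(t),t.mean(0),t.min(0),t.max(0), cv2.fitLine(t[:,:2].astype(np.float32),cv2.DIST_L2,0,.01,.01).ravel())
E
```

```text
(510, 420, 3) (510, 389, 3)
281 248 [0.484 0.288 0.107]
311 243 [0.497 0.215 0.109]
297 243 [0.496 0.253 0.007]
416 215 [ 0.573 -0.055  0.039]
445 215 [ 0.574 -0.13   0.043]
430 268 [ 0.437 -0.091  0.042]
405 218 [ 0.566 -0.031  0.012]
440 150 [ 0.724 -0.091  0.149]
400 248 [ 0.488 -0.01   0.061]
458 248 [ 0.489 -0.163  0.029]
475 115 [ 0.814 -0.18   0.135]
0.07 265 [0.44063144 0.20940985 0.07135651] [0.55681786 0.29883937 0.11411877]
0.02 493 [0.42581081 0.20214014 0.02006293] [0.56932584 0.3055849  0.04750257]
120 [0.49200127 0.29142311 0.10264485] [0.45399835 0.28566869 0.08541806] [0.53057014 0.29883937 0.11320054] [0.9967958  0.07998881 0.49200127 0.2914231 ]
141 [0.49851381 0.21643767 0.10203808] [0.44063144 0.20940985 0.09059009] [0.55636254 0.22367986 0.11411877] [0.9964104  0.0846539  0.49851382 0.21643767]
```

View pics/crop1.png

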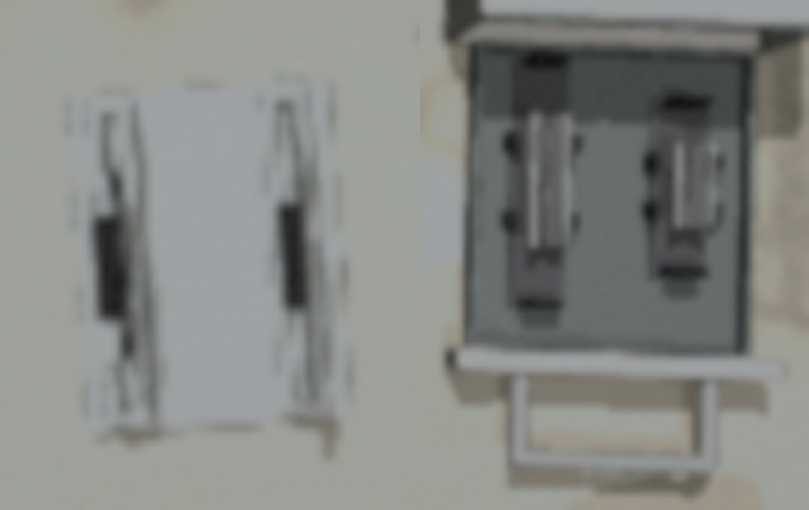

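The left plate (281,248) spans about 76 mm in x, so it's the short one. The right plate (311,243) spans about 116 mm, so it's the long one. Neither is blue or purple. The left clip has the wider post spacing, so it's the long clip, and the right clip is the short one. I'll look over the drawer with the wrist camera first, then over the stand.

send_rows --pt "-1 0.02 0.032 0.01 -0.02" --pt "-1 0.02 0.032 0.01 -0.02" --pt "-1 0.02 0.032 0.01 -0.02" --pt "-1 0.02 0.032 0.01 -0.02" --pt "-1 0.02 0.032 0.01 -0.02" --pt "-1 0.02 0.032 0.01 -0.02" --pt "-1 0.02 0.032 0.01 -0.02" --pt "-1 0.02 0.032 0.01 -0.02"

```text
time: 1.1
ee_pos: [0.3411, -0.2886, 0.2952]
tcp_rot: [0.997, 0.079, -0.0, -0.0]
contact_force: [-0.3, 0.2, -0.8]
gripper_width: 0.0852
grip_force: 0.0
```

send_rows --pt "-1 0.02 0.033 0.005 -0.02" --pt "-1 0.02 0.033 0.005 -0.02" --pt "-1 0.02 0.033 0.005 -0.02" --pt "-1 0.02 0.033 0 -0.02" --pt "-1 0.02 0.033 0 -0.02" --pt "-1 0.02 0.033 0 -0.02" --pt "-1 0.02 0 0 -0.02" --pt "-1 0 0 0 0"

```text
time: 2.1
ee_pos: [0.4813, -0.0914, 0.3094]
tcp_rot: [1.0, 0.011, -0.001, -0.0]
contact_force: [-0.3, 0.4, -0.2]
gripper_width: 0.0853
grip_force: 0.0
```

```bash
python3 - <<'E'
from h import *
s=readout.sense();print(s['time'],s['ee_pos'],R.from_quat(s['tcp_rot']).as_euler('xyz'),s['joint_pos'])
c=cap('wrist','w1');print(c['eye'],R.from_quat(c['orientation']).as_matrix().round(2).tolist(),c['fx'])
E
```

```text
2.1 [ 0.4813111  -0.09138077  0.30941746] [-3.14131100e+00  1.21161622e-03  2.15305099e-02] [-3.51537764e-01  1.37566776e-01  4.96158077e-02  1.48407629e+00
 -1.79327280e-04  2.76852466e+00]
[ 0.56315508 -0.09068599  0.46636117] [[0.02, -0.95, -0.32], [-1.0, -0.02, -0.01], [-0.0, 0.32, -0.95]] 317.0591645767708
```

View pics/w1.png

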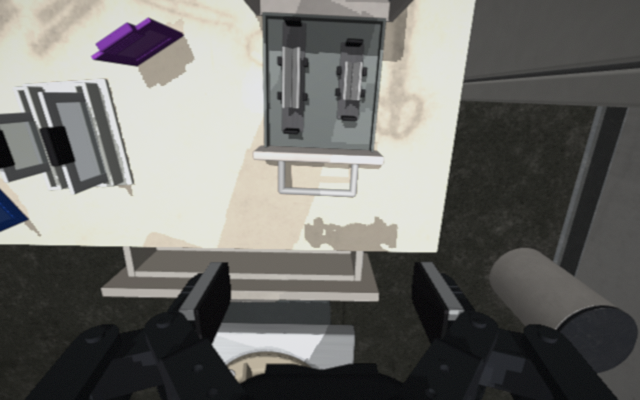

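Wrist view: drawer centred at about (322,85), long clip along column 292 with posts at (293,22) and (292,131), short clip at column 351 with posts at (354,42) and (349,118), handle bar at (317,193). Joint 6 would run out of range over the stand at this yaw, so I'll half-turn on the way and measure the clips from this image meanwhile.

```bash
python3 - <<'E'
from h import *
c=dict(np.load('pics/w1.npz')); w=cloud(c); g=c['image'].max(2)
np.set_printoptions(precision=4,suppress=True)
for n,(u0,u1,v0,v1) in dict(long=(276,312,12,142),short=(332,370,30,130)).items():
    s=w[v0:v1,u0:u1].reshape(-1,3); gg=g[v0:v1,u0:u1].ravel()
    q=s[s[:,2]>0.028]; print(n,len(q),'minmax',q.min(0),q.max(0))
    r=cv2.minAreaRect((q[:,:2]*1000).astype(np.float32)); print(' rect',r)
    print(' z hist',np.histogram(s[:,2],bins=np.arange(0,.06,.005))[0])
    k=(gg<45)&(s[:,2]>0.012); d=s[k]
    h=np.histogram(d[:,0],bins=np.arange(.48,.70,.005)); print(' dark x',dict(zip(h[1].round(3).tolist(),h[0].tolist())))
s=w[180:200,275:360].reshape(-1,3); q=s[(s[:,2]>0.03)&(s[:,2]<.06)]
print('handle',np.median(q,0),cv2.minAreaRect((q[:,:2]*1000).astype(np.float32)))
s=w[145:165,250:385].reshape(-1,3); q=s[(s[:,2]>0.055)&(s[:,2]<.07)]
print('front',cv2.minAreaRect((q[:,:2]*1000).astype(np.float32)))
a=cv2.resize(c['image'][10:140,260:390],None,fx=4.5,fy=4.5,interpolation=cv2.INTER_CUBIC); cv2.imwrite('pics/crop2.png',a)
E
```

```text
long 1436 minmax [ 0.5137 -0.0767  0.028 ] [ 0.6557 -0.0334  0.0523]
 rect ((584.6831665039062, -54.90418243408203), (42.654842376708984, 142.0943603515625), 89.63996887207031)
 z hist [  37  657 2106  278   41  219  197  239  255  478  152]
 dark x {0.48: 0, 0.485: 0, 0.49: 0, 0.495: 0, 0.5: 0, 0.505: 0, 0.51: 9, 0.515: 61, 0.52: 0, 0.525: 0, 0.53: 0, 0.535: 0, 0.54: 0, 0.545: 0, 0.55: 0, 0.555: 21, 0.56: 14, 0.565: 0, 0.57: 0, 0.575: 0, 0.58: 0, 0.585: 0, 0.59: 0, 0.595: 15, 0.6: 3, 0.605: 0, 0.61: 0, 0.615: 0, 0.62: 0, 0.625: 0, 0.63: 0, 0.635: 0, 0.64: 102, 0.645: 57, 0.65: 39, 0.655: 0, 0.66: 0, 0.665: 0, 0.67: 0, 0.675: 0, 0.68: 0, 0.685: 0, 0.69: 0}
short 964 minmax [ 0.5319 -0.1476  0.0281] [ 0.6276 -0.1087  0.0522]
 rect ((579.7343139648438, -128.1719970703125), (38.614471435546875, 95.83820343017578), 89.04216003417969)
 z hist [   0  682 1908  176   31   42  188  145  171  344   89]
 dark x {0.48: 0, 0.485: 0, 0.49: 0, 0.495: 0, 0.5: 0, 0.505: 0, 0.51: 0, 0.515: 0, 0.52: 0, 0.525: 0, 0.53: 7, 0.535: 25, 0.54: 0, 0.545: 0, 0.55: 0, 0.555: 0, 0.56: 19, 0.565: 8, 0.57: 0, 0.575: 0, 0.58: 0, 0.585: 11, 0.59: 5, 0.595: 0, 0.6: 0, 0.605: 0, 0.61: 0, 0.615: 0, 0.62: 101, 0.625: 30, 0.63: 0, 0.635: 0, 0.64: 0, 0.645: 0, 0.65: 0, 0.655: 0, 0.66: 0, 0.665: 0, 0.67: 0, 0.675: 0, 0.68: 0, 0.685: 0, 0.69: 0}
handle [ 0.436  -0.0894  0.0445] ((439.8883056640625, -87.74493408203125), (24.479585647583008, 108.78656005859375), 0.41785377264022827)
front ((484.677978515625, -88.0625991821289), (171.4031982421875, 12.342384338378906), 88.6436767578125)
```

View pics/crop2.png

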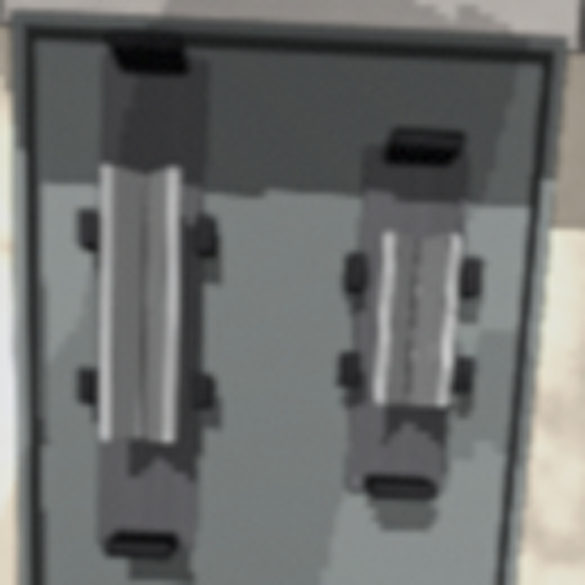

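The crop shows the long clip (left, axis x≈142, posts y≈55 and 545) and the short clip (right, axis x≈412, posts y≈145 and 487). That puts the long clip near (0.585, -0.055) and the short near (0.580, -0.128), with drawer yaw about -0.02.

send_rows --pt "-1 -0.003 0.02 0 0.18" --pt "-1 -0.003 0.02 0 0.18" --pt "-1 -0.003 0.02 0 0.18" --pt "-1 -0.003 0.02 0 0.18" --pt "-1 -0.003 0.02 0 0.18" --pt "-1 -0.003 0.02 0 0.18" --pt "-1 -0.003 0.02 0 0.18" --pt "-1 -0.003 0.02 0 0.18"

```text
time: 3.15
ee_pos: [0.4558, 0.068, 0.3102]
tcp_rot: [0.744, 0.669, -0.0, -0.0]
contact_force: [0.9, -0.3, -0.0]
gripper_width: 0.0855
grip_force: 0.0
```

send_rows --pt "-0.3 -0.003 0.02 0 0.18" --pt "-0.3 -0.003 0.02 0 0.18" --pt "-0.3 -0.003 0.02 0 0.18" --pt "-0.3 -0.003 0.02 0 0.18" --pt "-0.3 -0.003 0.02 0 0.18" --pt "-0.3 -0.003 0.02 0 0.18" --pt "-0.3 -0.003 0.02 0 0.18" --pt "-0.3 -0.003 0.02 0 0.18"

```text
time: 4.15
ee_pos: [0.4321, 0.2277, 0.3102]
tcp_rot: [0.118, 0.993, -0.0, -0.0]
contact_force: [0.2, 0.7, -0.3]
gripper_width: 0.0554
grip_force: 0.0
```

send_rows --pt "-0.3 0 0.01 -0.01 0.16" --pt "-0.3 0 0.01 -0.01 0.16" --pt "-0.3 0 0 0 0" --pt "-0.3 0 0 0 0"

```text
time: 4.65
ee_pos: [0.4326, 0.2473, 0.2906]
tcp_rot: [-0.037, 0.999, -0.0, 0.0]
contact_force: [0.6, 0.3, 0.9]
gripper_width: 0.0555
grip_force: 0.0
```

```bash
python3 - <<'E'
from h import *
s=readout.sense();print(s['time'],s['ee_pos'],R.from_quat(s['tcp_rot']).as_euler('xyz'),s['joint_pos'],s['gripper_width'])
c=cap('wrist','w2');w=cloud(c);g=c['image'].max(2)
np.set_printoptions(precision=4,suppress=True)
m=(w[...,2]>0.06)&(w[...,2]<.13)&(w[...,0]>.42)&(w[...,0]<.58)
for n,(a,b) in dict(long=(.18,.25),short=(.25,.33)).items():
    k=m&(w[...,1]>a)&(w[...,1]<b)
    q=w[k&(w[...,2]>.095)]; print(n,len(q),q.min(0),q.max(0),cv2.minAreaRect((q[:,:2]*1000).astype(np.float32)))
    d=w[k&(g<50)&(w[...,2]>.09)]; print(' grip',len(d),d.min(0),d.max(0),cv2.minAreaRect((d[:,:2]*1000).astype(np.float32)))
E
```

```text
4.65 [0.43264014 0.24733008 0.29060835] [-3.14145170e+00  6.06733553e-05 -3.06670366e+00] [ 3.58202371e-01  1.52234794e-01  2.14104122e-02  1.43995309e+00
 -1.52293630e-04  2.83313379e-01] 0.05550373434738131
long 369 [0.4404 0.21   0.095 ] [0.5564 0.2236 0.1084] ((498.41326904296875, 217.00247192382812), (116.13090515136719, 10.597347259521484), 5.429661750793457)
 grip 289 [0.4765 0.2126 0.0903] [0.5186 0.2236 0.1084] ((497.7667541503906, 218.1589813232422), (42.43905258178711, 8.185739517211914), 5.171328544616699)
short 352 [0.4563 0.2856 0.095 ] [0.5313 0.2988 0.1083] ((493.76202392578125, 292.4898681640625), (75.13616180419922, 10.404524803161621), 4.769407749176025)
 grip 320 [0.4705 0.2856 0.09  ] [0.5141 0.2974 0.1083] ((492.2891540527344, 291.72833251953125), (43.2375602722168, 9.203886985778809), 4.66079568862915)
```

View pics/w2.png

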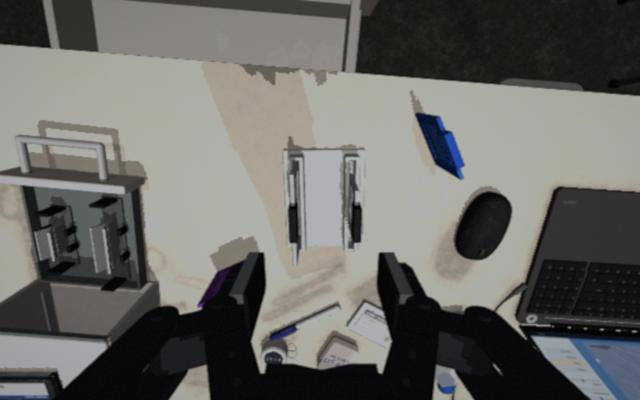

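Wrist view over the stand: the long plate's grip is at (293,222) and the short one's at (357,222), with the blue look-alike away at (440,145). The long plate is at (0.498, 0.217) with yaw 0.09, so I'll grasp it.

send_rows --pt "-0.3 0.033 -0.015 0 0.015" --pt "-0.3 0.0325 -0.0155 -0.02 0" --pt "-0.3 0 0 -0.05 0" --pt "-0.3 0 0 -0.05 0" --pt "-0.3 0 0 -0.04 0" --pt "-0.3 0 0 -0.022 0" --pt "-0.3 0 0 -0.01 0" --pt "-0.3 0 0 0 0"

```text
time: 5.7
ee_pos: [0.4983, 0.2173, 0.0984]
tcp_rot: [-0.046, 0.999, 0.0, -0.0]
contact_force: [0.3, -0.1, -0.0]
gripper_width: 0.0553
grip_force: 0.0
```

send_rows --pt "1 0 0 0 0" --pt "1 0 0 0 0" --pt "1 0 0 0 0" --pt "1 0 0 0 0" --force 70

```text
time: 6.2
ee_pos: [0.4984, 0.2177, 0.0985]
tcp_rot: [-0.047, 0.999, 0.0, 0.0]
contact_force: [0.3, 0.0, -0.4]
gripper_width: -0.0
grip_force: 0.0
```

The fingers closed to 0 mm, so the grasp missed. Looking.

```bash
python3 - <<'E'
from h import *
c=cap('wrist','w3');s=cap('side','s3')
a=cv2.resize(c['image'][150:400,160:480],(640,500)) ; b=cv2.resize(s['image'][180:300,290:400],None,fx=4,fy=4,interpolation=cv2.INTER_CUBIC)
print(a.shape,b.shape)
cv2.imwrite('pics/c3.png',np.hstack([cv2.resize(a,(400,313)),b[:313,:400]]))
w=cloud(s); 
E
```

```text
(500, 640, 3) (480, 440, 3)
```

View pics/c3.png

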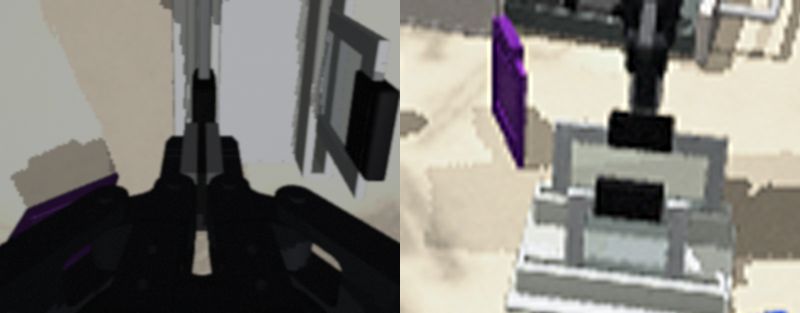

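The plate still stands upright in its slot and the closed fingers appear next to the block. I'll check the geometry in numbers.

```bash
python3 - <<'E'
from h import *
np.set_printoptions(precision=3,suppress=True)
c=dict(np.load('pics/w3.npz'));w=cloud(c)
for v in range(190,330,8): # crop col 200->160+200*.8=320 ; row->150+r*.8
    print(v,w[v,320],w[v,310],w[v,330],c['image'][v,320])
s=dict(np.load('pics/s3.npz'));w=cloud(s)
for r in range(0,260,16):
    v=180+r//4;u=290+(645-400)//4
    print(v,u,w[v,u],s['image'][v,u])
st=readout.sense();print(st['ee_pos'],st['gripper_width'],st['grip_force'])
E
```

```text
190 [0.465 0.213 0.095] [0.484 0.207 0.032] [0.483 0.222 0.032] [92 92 90]
198 [0.469 0.213 0.094] [0.49  0.208 0.032] [0.489 0.222 0.032] [94 92 91]
206 [0.474 0.214 0.094] [0.497 0.208 0.031] [0.478 0.22  0.081] [93 92 91]
214 [0.477 0.214 0.098] [0.503 0.209 0.033] [0.477 0.219 0.097] [10  7  8]
222 [0.478 0.214 0.106] [0.509 0.209 0.032] [0.478 0.219 0.106] [10  8  8]
230 [0.483 0.215 0.107] [0.516 0.21  0.032] [0.483 0.22  0.106] [12 13 11]
238 [0.488 0.215 0.105] [0.522 0.21  0.033] [0.487 0.22  0.106] [16 13 14]
246 [0.492 0.215 0.106] [0.53  0.211 0.032] [0.492 0.221 0.106] [13 14 12]
254 [0.487 0.215 0.124] [0.488 0.21  0.123] [0.487 0.22  0.123] [6 5 4]
262 [0.487 0.215 0.131] [0.488 0.211 0.13 ] [0.487 0.22  0.13 ] [8 7 9]
270 [0.488 0.215 0.137] [0.488 0.211 0.138] [0.487 0.219 0.137] [8 7 7]
278 [0.488 0.215 0.143] [0.488 0.211 0.144] [0.487 0.219 0.144] [9 7 8]
286 [0.487 0.215 0.15 ] [0.487 0.211 0.15 ] [0.488 0.219 0.149] [9 9 8]
294 [0.49  0.215 0.151] [0.487 0.211 0.155] [0.486 0.219 0.155] [16 15 15]
302 [0.494 0.216 0.15 ] [0.487 0.212 0.16 ] [0.486 0.219 0.16 ] [
[... 262 characters left out ...]
 [91 89 86]
184 351 [0.497 0.259 0.212] [117 114 111]
188 351 [0.494 0.271 0.208] [115 111 113]
192 351 [0.492 0.277 0.2  ] [39 36 37]
196 351 [0.494 0.262 0.178] [18 16 14]
200 351 [0.497 0.231 0.144] [22 21 20]
204 351 [0.496 0.231 0.131] [19 15 15]
208 351 [0.497 0.222 0.112] [46 46 46]
212 351 [0.496 0.223 0.099] [15 10 11]
216 351 [0.495 0.223 0.086] [3 2 0]
220 351 [0.495 0.217 0.068] [153 167 164]
224 351 [0.494 0.217 0.054] [140 149 147]
228 351 [0.482 0.296 0.103] [13 16 13]
232 351 [0.481 0.297 0.091] [12 13  9]
236 351 [0.481 0.293 0.074] [127 130 119]
240 351 [0.48  0.293 0.061] [182 185 175]
244 351 [0.479 0.294 0.048] [186 186 177]
[0.498 0.218 0.098] 0.00020374521129963997 0.0
```

```bash
python3 - <<'E'
from h import *
np.set_printoptions(precision=3,suppress=True)
for n,t,y in(('w1',[.4813,-.0914,.3094],.0215),('w2',[.4326,.2473,.2906],.075+np.pi),('w3',[.4984,.2177,.0985],.09+np.pi)):
    c=dict(np.load('pics/%s.npz'%n));w=cloud(c)
    p=(w-np.array(t)).reshape(-1,3)@R.from_euler('z',y).as_matrix()
    print(n,'eye',R.from_euler('z',-y).apply(c['eye']-np.array(t)))
    k=(abs(p[:,0])<.03)&(abs(p[:,1])<.07)&(p[:,2]>.0105 if n=='w3' else p[:,2]>-.06)
    q=p[k]; print(len(q))
    for a in np.arange(-.06,.08,.01):
        m=q[(q[:,2]>a)&(q[:,2]<=a+.01)]
        if len(m): print(round(a,3),len(m),m.min(0),m.max(0))
s=dict(np.load('pics/s3.npz'));w=cloud(s)
m=(abs(w[...,0]-.498)<.03)&(abs(w[...,1]-.218)<.03)&(w[...,2]>.10)
q=w[m]
for a in np.arange(.1,.2,.006):
    r=q[(q[:,2]>a)&(q[:,2]<=a+.006)]
    if len(r):print(round(a,3),len(r),r.min(0),r.max(0))
E
```

```text
w1 eye [ 0.082 -0.001  0.157]
34528
0.02 111 [-0.01  -0.044  0.027] [0.009 0.042 0.03 ]
0.03 1057 [-0.011 -0.057  0.03 ] [0.012 0.055 0.04 ]
0.04 1543 [-0.011 -0.057  0.04 ] [0.012 0.056 0.05 ]
0.05 1906 [-0.011 -0.057  0.05 ] [0.012 0.056 0.06 ]
0.06 1570 [-0.005 -0.063  0.06 ] [0.013 0.061 0.07 ]
0.07 5006 [-0.012 -0.07   0.07 ] [0.015 0.07  0.08 ]
0.08 9128 [-0.012 -0.07   0.08 ] [0.018 0.07  0.09 ]
w2 eye [0.081 0.001 0.157]
35374
0.01 45 [-0.01  -0.027  0.018] [0.009 0.029 0.02 ]
0.02 688 [-0.011 -0.04   0.02 ] [0.012 0.042 0.03 ]
0.03 1072 [-0.011 -0.041  0.03 ] [0.012 0.043 0.04 ]
0.04 1319 [-0.011 -0.04   0.04 ] [0.012 0.043 0.05 ]
0.05 1433 [-0.011 -0.047  0.05 ] [0.013 0.046 0.06 ]
0.06 2834 [-0.012 -0.059  0.06 ] [0.015 0.061 0.07 ]
0.07 8676 [-0.013 -0.06   0.07 ] [0.017 0.063 0.08 ]
0.08 6588 [-0.012 -0.063  0.08 ] [0.019 0.065 0.09 ]
w3 eye [0.082 0.001 0.157]
36008
0.01 48 [ 0.01  -0.005  0.017] [0.012 0.008 0.02 ]
0.02 546 [ 0.006 -0.012  0.02 ] [0.012 0.015 0.03 ]
0.03 715 [ 0.006 -0.012  0.03 ] [0.012 0.015 0.04 ]
0.04 714 [ 0.006 -0.012  0.04 ] [0.012 0.015 0.05 ]

[... 332 characters left out ...]
12] [0.508 0.227 0.118]
0.118 13 [0.489 0.222 0.119] [0.508 0.231 0.124]
0.124 13 [0.487 0.218 0.124] [0.508 0.232 0.129]
0.13 19 [0.487 0.222 0.13 ] [0.508 0.235 0.136]
0.136 16 [0.487 0.22  0.137] [0.508 0.232 0.142]
0.142 10 [0.492 0.225 0.142] [0.506 0.231 0.148]
0.148 1 [0.492 0.231 0.149] [0.492 0.231 0.149]
0.154 4 [0.486 0.208 0.154] [0.503 0.246 0.16 ]
0.16 10 [0.483 0.23  0.16 ] [0.509 0.248 0.165]
0.166 1 [0.485 0.232 0.17 ] [0.485 0.232 0.17 ]
0.172 1 [0.483 0.234 0.177] [0.483 0.234 0.177]
0.178 9 [0.481 0.212 0.18 ] [0.512 0.236 0.184]
0.184 12 [0.481 0.203 0.184] [0.513 0.237 0.188]
0.19 15 [0.481 0.222 0.19 ] [0.513 0.245 0.196]
0.196 8 [0.482 0.218 0.196] [0.513 0.247 0.2  ]
```

Both cameras agree that the fingertips are about 15–18 mm above the reported TCP, so the real grasp point is about 34 mm higher than reported. The xy position is fine. I'll use this measured offset: open, go down 35 mm and close.

send_rows --pt "-0.3 0 -0.001 0 0" --pt "-0.3 0 0 0 0" --pt "-0.3 0 0 0 0" --pt "-0.3 0 0 -0.015 0" --pt "-0.3 0 0 -0.015 0" --pt "-0.3 0 0 -0.005 0" --pt "1 0 0 0 0" --pt "1 0 0 0 0"

```text
time: 7.3
ee_pos: [0.4985, 0.2167, 0.0634]
tcp_rot: [-0.047, 0.999, 0.0, 0.0]
contact_force: [0.2, 1.3, 0.1]
gripper_width: 0.0196
grip_force: 0.0
```

send_rows --pt "1 0 0 0 0" --pt "1 0 0 0 0" --pt "1 0 0 0 0"

```text
time: 7.68
ee_pos: [0.4988, 0.2169, 0.0638]
tcp_rot: [-0.047, 0.999, 0.0, 0.001]
contact_force: [0.4, 1.9, 2.6]
gripper_width: 0.0088
grip_force: 68.5
```

Gripped at 8.8 mm and 68 N. Lifting and carrying it to above the long clip.

send_rows --pt "1 0 0 0.01 0" --pt "1 0 0 0.025 0" --pt "1 0 0 0.04 0" --pt "1 0 0 0.045 0" --pt "1 0.005 -0.015 0.03 0" --pt "1 0.011 -0.035 0 -0.015" --pt "1 0.011 -0.035 0 -0.015" --pt "1 0.011 -0.035 0 -0.015"

```text
time: 8.68
ee_pos: [0.5361, 0.0953, 0.2138]
tcp_rot: [-0.024, 1.0, -0.0, -0.0]
contact_force: [-0.3, -0.0, -0.4]
gripper_width: 0.0089
grip_force: 68.5
```

send_rows --pt "1 0.011 -0.035 0 -0.015" --pt "1 0.011 -0.035 0 -0.015" --pt "1 0.011 -0.035 0 -0.015" --pt "1 0.011 -0.035 0 -0.01" --pt "1 0.004 -0.012 -0.02 -0.01" --pt "1 0 0 -0.03 0" --pt "1 0 0 -0.02 0" --pt "1 0 0 0 0"

```text
time: 9.68
ee_pos: [0.5825, -0.0554, 0.1417]
tcp_rot: [0.009, 1.0, 0.0, -0.002]
contact_force: [-0.1, 0.6, -0.4]
gripper_width: 0.0087
grip_force: 68.6
```

```bash
python3 - <<'E'
from h import *
np.set_printoptions(precision=4,suppress=True)
s=readout.sense();print(s['time'],s['ee_pos'],R.from_quat(s['tcp_rot']).as_euler('xyz')[2]+np.pi,s['contact_force'],s['gripper_width'],s['grip_force'])
c=cap('wrist','w4');w=cloud(c);s=cap('side','s4')
t=readout.sense()['ee_pos']
m=(abs(w[...,0]-t[0])<.08)&(abs(w[...,1]-t[1])<.03)
for lo,hi in((.15,.20),(.085,.15),(.028,.06)):
    q=w[m&(w[...,2]>lo)&(w[...,2]<hi)]
    if len(q):print(lo,len(q),q.min(0),q.max(0))
cv2.imwrite('pics/c4.png',np.hstack([cv2.resize(c['image'][100:400,180:480],(400,400)),cv2.resize(s['image'][90:220,270:400],(400,400))]))
E
```

```text
9.675 [ 0.5825 -0.0554  0.1417] 6.266085329989284 [-0.0602  0.6266 -0.4387] 0.008710355114391655 68.58611226081848
0.15 6734 [ 0.5232 -0.0823  0.1501] [ 0.635  -0.0307  0.2   ]
0.085 618 [ 0.5231 -0.0689  0.0883] [ 0.6643 -0.0472  0.1499]
0.028 1508 [ 0.5131 -0.073   0.0281] [ 0.6164 -0.0335  0.0518]
```

View pics/c4.png

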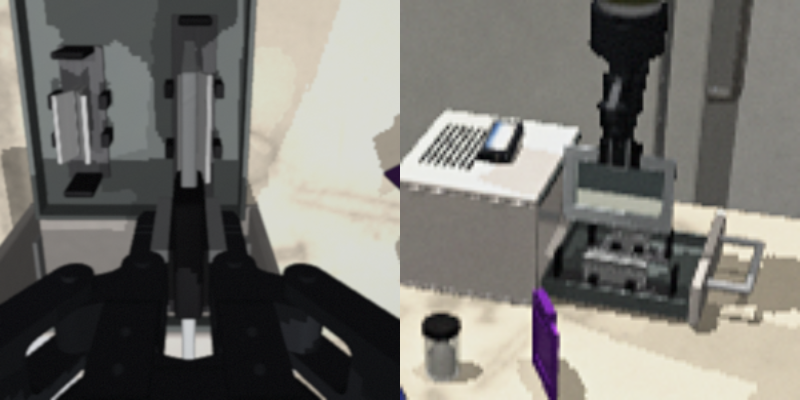

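In c4 the plate is held upright above the long clip: wrist half has the clip jaws at (195,120) and near post at (195,20); side half has the plate over the clip. Next I'll refine x, y and yaw of both clips from the jaws and posts.

```bash
python3 - <<'E'
from h import *
np.set_printoptions(precision=4,suppress=True)
for n in('w1','w4'):
    c=dict(np.load('pics/%s.npz'%n));w=cloud(c);g=c['image'].max(2)
    for nm,yc,xc in(('long',-.055,.5845),('short',-.128,.580)):
        b=(abs(w[...,1]-yc)<.013)&(abs(w[...,0]-xc)<.09)&(w[...,2]<.056)
        j=w[b&(w[...,2]>.030)&(g>75)&(abs(w[...,0]-xc)<(.05 if nm=='long' else .034))]
        if len(j)>20: print(n,nm,'jaws',len(j),j.min(0),j.max(0),cv2.minAreaRect((j[:,:2]*1000).astype(np.float32)))
        half=.066 if nm=='long' else .046
        for sgn in(-1,1):
            p=w[b&(g<60)&(abs(w[...,0]-xc-sgn*half)<.016)&(w[...,2]>.02)]
            if len(p)>5:
                print('  post',sgn,len(p),p.min(0),p.max(0),p.mean(0)); t=p[p[:,2]>p[:,2].max()-.005]; print('    top',len(t),t.min(0),t.max(0),t.mean(0))
E
```

```text
w1 long jaws 980 [ 0.5463 -0.0672  0.0302] [ 0.6165 -0.042   0.0523] ((581.2054443359375, -54.192115783691406), (24.413591384887695, 69.90603637695312), 88.1935806274414)
  post -1 85 [ 0.5139 -0.0608  0.0212] [ 0.5185 -0.043   0.0483] [ 0.5168 -0.0521  0.0409]
    top 55 [ 0.5139 -0.0605  0.0433] [ 0.5181 -0.0435  0.0483] [ 0.516  -0.0522  0.046 ]
  post 1 167 [ 0.6438 -0.0678  0.0203] [ 0.6528 -0.044   0.0483] [ 0.6461 -0.0549  0.0385]
    top 86 [ 0.6438 -0.0632  0.0434] [ 0.6494 -0.0445  0.0483] [ 0.6465 -0.0539  0.0458]
w1 short jaws 611 [ 0.5578 -0.1389  0.0307] [ 0.6015 -0.1178  0.0522] ((579.5625610351562, -128.27664184570312), (20.732303619384766, 43.76304626464844), 88.9688949584961)
  post -1 73 [ 0.5319 -0.1364  0.0332] [ 0.5368 -0.1173  0.0475] [ 0.5346 -0.1267  0.0445]
    top 59 [ 0.5319 -0.1364  0.0429] [ 0.5368 -0.1184  0.0475] [ 0.5341 -0.127   0.046 ]
  post 1 124 [ 0.6224 -0.1387  0.0208] [ 0.6275 -0.1192  0.0496] [ 0.624  -0.1287  0.0408]
    top 70 [ 0.6227 -0.1385  0.0446] [ 0.6275 -0.1194  0.0496] [ 0.625  -0.129   0.0461]
w4 long jaws 985 [ 0.5463 -0.0637  0.0363] [ 0.6164 -0.0422  0.0518] ((581.2044677734375, -52.90652847290039), (20.189289093017578, 70.14641571044922), 88.57494354248047)
  post -1 198 [ 0.5131 -0.0615  0.0227] [ 0.5179 -0.042   0.0476] [ 0.5152 -0.0517  0.044 ]
    top 174 [ 0.5131 -0.0615  0.0431] [ 0.5179 -0.042   0.0476] [ 0.5155 -0.0517  0.0459]
w4 short jaws 1257 [ 0.5572 -0.14    0.0305] [ 0.6021 -0.1183  0.0526] ((579.6066284179688, -129.0380401611328), (21.20560073852539, 44.5469856262207), 88.55586242675781)
  post -1 247 [ 0.5313 -0.1365  0.02  ] [ 0.5363 -0.1177  0.048 ] [ 0.5331 -0.1258  0.0402]
    top 143 [ 0.5316 -0.1365  0.0435] [ 0.536  -0.1177  0.048 ] [ 0.5337 -0.1269  0.0461]
  post 1 379 [ 0.6218 -0.1395  0.0201] [ 0.6276 -0.1199  0.0474] [ 0.6234 -0.1291  0.0368]
    top 144 [ 0.622  -0.1394  0.0424] [ 0.6276 -0.12    0.0474] [ 0.6243 -0.1295  0.0455]
```

Long clip centre is (0.5813, -0.053) with yaw -0.022, and its floor is about z = 0.016. Small correction, then down to just above the jaws' grip.

send_rows --pt "1 -0.0015 0.002 0 -0.005" --pt "1 0 0 -0.015 0" --pt "1 0 0 -0.015 0" --pt "1 0 0 -0.01 0" --pt "1 0 0 -0.005 0" --pt "1 0 0 -0.004 0" --pt "1 0 0 -0.003 0" --pt "1 0 0 0 0" --force 110

```text
time: 10.78
ee_pos: [0.5831, -0.0532, 0.0914]
tcp_rot: [0.011, 1.0, 0.0, 0.0]
contact_force: [0.5, 1.3, -0.9]
gripper_width: 0.0076
grip_force: 108.1
```

send_rows --pt "1 0 0 -0.003 0" --pt "1 0 0 -0.003 0" --pt "1 0 0 -0.003 0" --pt "1 0 0 -0.003 0" --pt "1 0 0 0 0"

```text
time: 11.4
ee_pos: [0.5867, -0.0539, 0.0828]
tcp_rot: [0.011, 1.0, -0.001, 0.005]
contact_force: [0.3, 2.0, 14.2]
gripper_width: 0.0077
grip_force: 110.6
```

Entering the clip at 14 N. The arm is compliant, so I'll keep going down in small steps.

send_rows --pt "1 0 0 -0.002 0" --pt "1 0 0 -0.002 0" --pt "1 0 0 -0.002 0" --pt "1 0 0 -0.002 0" --pt "1 0 0 -0.002 0" --pt "1 0 0 0 0"

```text
time: 12.15
ee_pos: [0.5869, -0.0538, 0.0729]
tcp_rot: [0.011, 1.0, -0.0, 0.005]
contact_force: [-0.0, 2.5, 14.9]
gripper_width: 0.0074
grip_force: 111.7
```

```bash
python3 - <<'E'
from h import *
np.set_printoptions(precision=4,suppress=True)
s=readout.sense();print(s['ee_pos'],R.from_quat(s['tcp_rot']).as_euler('xyz'),s['contact_force'],s['ft_torque'],s['gripper_width'])
E
```

```text
[ 0.5869 -0.0538  0.0729] [-3.141   0.0097  3.1198] [-0.0385  2.5299 14.8533] [ 0.7486 -1.1449 -0.0935] 0.007415904565918605
```

send_rows --pt "1 0 0 -0.002 0" --pt "1 0 0 -0.002 0" --pt "1 0 0 0 0"

```text
time: 12.52
ee_pos: [0.5892, -0.054, 0.0716]
tcp_rot: [0.011, 1.0, -0.001, 0.007]
contact_force: [0.7, 3.5, 26.6]
gripper_width: 0.0079
grip_force: 112.9
```

send_rows --pt "1 0 0 -0.002 0" --pt "1 0 0 -0.001 0" --pt "1 0 0 0 0"

```text
time: 12.9
ee_pos: [0.5916, -0.0542, 0.0715]
tcp_rot: [0.011, 1.0, -0.001, 0.01]
contact_force: [-0.1, 5.5, 39.8]
gripper_width: 0.0076
grip_force: 114.6
```

The plate met the floor: z stopped and force rose to 40 N. Unloading, then a partial release and lift.

send_rows --pt "1 0 0 0.004 0" --pt "1 0 0 0.004 0" --pt "1 0 0 0.003 0" --pt "1 0 0 0 0"

```text
time: 13.4
ee_pos: [0.5825, -0.0535, 0.073]
tcp_rot: [0.011, 1.0, 0.0, -0.0]
contact_force: [-0.4, 1.1, 5.2]
gripper_width: 0.008
grip_force: 109.6
```

send_rows --pt "0.3 0 0 0 0" --pt "0.3 0 0 0 0" --pt "0.3 0 0 0 0" --force 70

```text
time: 13.78
ee_pos: [0.5823, -0.0535, 0.0727]
tcp_rot: [0.011, 1.0, -0.0, -0.001]
contact_force: [0.7, 0.1, 0.3]
gripper_width: 0.0298
grip_force: 0.0
```

send_rows --pt "0.3 0 0 0.01 0" --pt "0.3 0 0 0.025 0" --pt "0.3 0 0 0.025 0" --pt "1 0 0 0 0" --pt "1 0 0 0 0" --pt "1 0 0 -0.015 0" --pt "1 0 0 -0.012 0" --pt "1 0 0 0 0"

```text
time: 14.78
ee_pos: [0.581, -0.053, 0.1037]
tcp_rot: [0.011, 1.0, 0.001, -0.002]
contact_force: [0.2, 0.5, -0.3]
gripper_width: 0.0
grip_force: 0.0
```

send_rows --pt "1 0 0 -0.003 0" --pt "1 0 0 -0.003 0" --pt "1 0 0 -0.003 0" --pt "1 0 0 0 0"

```text
time: 15.28
ee_pos: [0.5852, -0.0538, 0.0998]
tcp_rot: [0.011, 1.0, -0.0, 0.003]
contact_force: [0.2, 0.2, 9.6]
gripper_width: 0.0002
grip_force: 4.6
```

send_rows --pt "1 0 0 -0.003 0" --pt "1 0 0 -0.002 0" --pt "1 0 0 0 0"

```text
time: 15.65
ee_pos: [0.5893, -0.0546, 0.0996]
tcp_rot: [0.011, 1.0, -0.001, 0.008]
contact_force: [0.2, 0.9, 27.6]
gripper_width: -0.0001
grip_force: 13.7
```

send_rows --pt "1 0 0 -0.002 0" --pt "1 0 0 0 0"

```text
time: 15.9
ee_pos: [0.5909, -0.055, 0.0995]
tcp_rot: [0.011, 1.0, -0.002, 0.01]
contact_force: [0.3, 1.7, 34.6]
gripper_width: 0.0
grip_force: 17.3
```

The long plate is seated: z didn't change from 10 to 35 N. Going for the short plate at (0.493, 0.292), yaw 0.083.

send_rows --pt "1 0 0 0.015 0" --pt "1 0 0 0.045 0" --pt "1 0 0 0.05 0" --pt "-0.3 0 0.01 0.05 0" --pt "-0.3 -0.009 0.035 0 0.015" --pt "-0.3 -0.009 0.035 0 0.015" --pt "-0.3 -0.009 0.035 0 0.015" --pt "-0.3 -0.009 0.035 0 0.015"

```text
time: 16.9
ee_pos: [0.5461, 0.0976, 0.25]
tcp_rot: [-0.019, 1.0, 0.0, -0.0]
contact_force: [1.1, -0.3, -0.3]
gripper_width: 0.0555
grip_force: 0.0
```

send_rows --pt "-0.3 -0.009 0.035 0 0.015" --pt "-0.3 -0.009 0.035 0 0.015" --pt "-0.3 -0.009 0.035 0 0.015" --pt "-0.3 -0.009 0.035 0 0" --pt "-0.3 -0.009 0.035 -0.02 0" --pt "-0.3 -0.007 0.02 -0.03 0" --pt "-0.3 0 0 -0.04 0" --pt "-0.3 0 0 0 0"

```text
time: 17.9
ee_pos: [0.4918, 0.2908, 0.1569]
tcp_rot: [-0.042, 0.999, -0.001, -0.004]
contact_force: [-0.5, -0.3, 0.4]
gripper_width: 0.0555
grip_force: 0.0
```

```bash
python3 - <<'E'
from h import *
np.set_printoptions(precision=4,suppress=True)
s=readout.sense();print(s['time'],s['ee_pos'],R.from_quat(s['tcp_rot']).as_euler('xyz')+np.pi,s['contact_force'],s['gripper_width'])
c=cap('top','t5');w=cloud(c);c=cap('side','s5');w2=cloud(c)
for n,w in(('top',w),('side',w2)):
    q=w[(abs(w[...,0]-.581)<.05)&(abs(w[...,1]+.053)<.02)&(w[...,2]>.1)&(w[...,2]<.135)]; print(n,len(q),q.min(0),q.max(0),q.mean(0))
E
```

```text
17.9 [0.4918 0.2908 0.1569] [0.0023 3.1343 0.0839] [-0.4824 -0.3183  0.4031] 0.05554610768738935
top 124 [ 0.5502 -0.058   0.1002] [ 0.6308 -0.0478  0.1221] [ 0.5978 -0.0527  0.1111]
side 53 [ 0.5957 -0.056   0.1002] [ 0.6307 -0.0432  0.1155] [ 0.6141 -0.0487  0.1086]
```

send_rows --pt "-0.3 0.001 0.001 -0.03 0" --pt "-0.3 0 0 -0.03 0" --pt "-0.3 0 0 -0.02 0" --pt "-0.3 0 0 -0.013 0" --pt "-0.3 0 0 0 0" --pt "1 0 0 0 0" --pt "1 0 0 0 0" --pt "1 0 0 0 0" --force 70

```text
time: 19.0
ee_pos: [0.4965, 0.2932, 0.0683]
tcp_rot: [-0.042, 0.999, 0.001, 0.001]
contact_force: [1.0, 0.8, 3.6]
gripper_width: 0.0087
grip_force: 70.4
```

send_rows --pt "1 0 0 0 0" --pt "1 0 0 0 0"

```text
time: 19.25
ee_pos: [0.4966, 0.2932, 0.0683]
tcp_rot: [-0.042, 0.999, 0.001, 0.001]
contact_force: [0.0, 0.9, 4.8]
gripper_width: 0.0084
grip_force: 70.6
```

Gripped the short plate. Lifting and carrying it to above the short clip.

send_rows --pt "1 0 0 0.01 0" --pt "1 0 0 0.025 0" --pt "1 0 0 0.04 0" --pt "1 0 0 0.045 0" --pt "1 0.003 -0.015 0.03 0" --pt "1 0.007 -0.035 0 -0.01" --pt "1 0.007 -0.035 0 -0.01" --pt "1 0.007 -0.035 0 -0.01"

```text
time: 20.25
ee_pos: [0.5193, 0.1714, 0.2173]
tcp_rot: [-0.027, 1.0, -0.0, -0.0]
contact_force: [0.4, 0.4, -1.1]
gripper_width: 0.0087
grip_force: 69.7
```

send_rows --pt "1 0.007 -0.035 0 -0.01" --pt "1 0.007 -0.035 0 -0.01" --pt "1 0.007 -0.035 0 -0.01" --pt "1 0.007 -0.035 0 -0.01" --pt "1 0.007 -0.035 0 -0.01" --pt "1 0.007 -0.035 0 -0.01" --pt "1 0.007 -0.035 0 -0.015" --pt "1 0.007 -0.035 0 0"

```text
time: 21.25
ee_pos: [0.5752, -0.1086, 0.2171]
tcp_rot: [0.011, 1.0, 0.0, -0.001]
contact_force: [0.8, -0.0, -1.3]
gripper_width: 0.0089
grip_force: 69.6
```

send_rows --pt "1 0.003 -0.022 -0.01 0" --pt "1 0 0 -0.03 0" --pt "1 0 0 -0.02 0" --pt "1 0 0 0 0" --pt "1 0 0 0 0"

```text
time: 21.88
ee_pos: [0.5788, -0.1292, 0.1577]
tcp_rot: [0.011, 1.0, 0.0, 0.0]
contact_force: [-0.1, -0.1, -0.3]
gripper_width: 0.009
grip_force: 69.6
```

```bash
python3 - <<'E'
from h import *
np.set_printoptions(precision=4,suppress=True)
s=readout.sense();print(s['time'],s['ee_pos'],R.from_quat(s['tcp_rot']).as_euler('xyz')+np.pi,s['contact_force'],s['gripper_width'],s['grip_force'])
t=s['ee_pos']
c=cap('wrist','w6');w=cloud(c);g=c['image'].max(2)
b=(abs(w[...,1]+.128)<.016)&(abs(w[...,0]-.585)<.07)&(w[...,2]<.056)
for nm,k in(('bright',(g>75)&(w[...,2]>.03)),('dark',(g<60)&(w[...,2]>.04))):
    j=w[b&k]
    h,e=np.histogram(j[:,0],bins=np.arange(.51,.66,.005)); print(nm,{round(a,3):int(x) for a,x in zip(e,h) if x})
    for lo,hi in((.51,.55),(.55,.62)):
        q=j[(j[:,0]>lo)&(j[:,0]<hi)]
        if len(q):print('  ',lo,len(q),q.min(0),q.max(0),q.mean(0))
m=(abs(w[...,0]-t[0])<.06)&(abs(w[...,1]-t[1])<.012)
for lo,hi in((.085,.13),(.13,.15),(.15,.165),(.165,.185)):
    q=w[m&(w[...,2]>lo)&(w[...,2]<hi)]
    if len(q):print('plate',lo,len(q),q.min(0),q.max(0))
    q=w[m&(w[...,2]>lo)&(w[...,2]<hi)&(g<50)]
    if len(q):print('  dark',lo,len(q),q.min(0),q.max(0))
sd=cap('side','s6')
cv2.imwrite('pics/c6.png',np.hstack([cv2.resize(c['image'][100:400,180:480],(400,400)),cv2.resize(sd['image'][90:220,270:400],(400,400))]))
E
```

```text
21.875 [ 0.5788 -0.1292  0.1577] [6.2831 3.1417 6.2618] [-0.0853 -0.0946 -0.251 ] 0.00902979582037909 69.62515354156494
bright {np.float64(0.515): 2, np.float64(0.52): 24, np.float64(0.585): 32, np.float64(0.59): 58, np.float64(0.595): 60, np.float64(0.6): 32, np.float64(0.605): 10, np.float64(0.61): 6, np.float64(0.615): 5}
   0.51 26 [ 0.5193 -0.1433  0.0533] [ 0.5209 -0.1121  0.056 ] [ 0.5203 -0.1277  0.0554]
   0.55 203 [ 0.5883 -0.1397  0.0373] [ 0.6194 -0.1198  0.0517] [ 0.5968 -0.1269  0.0483]
dark {np.float64(0.56): 55, np.float64(0.565): 22, np.float64(0.62): 2, np.float64(0.625): 4, np.float64(0.63): 2}
   0.55 77 [ 0.5622 -0.1388  0.04  ] [ 0.5665 -0.1193  0.0477] [ 0.5641 -0.128   0.0453]
plate 0.085 75 [ 0.5353 -0.1318  0.0975] [ 0.5368 -0.1268  0.1295]
plate 0.13 67 [ 0.5354 -0.1317  0.1302] [ 0.5364 -0.127   0.1499]
plate 0.15 68 [ 0.5355 -0.1319  0.1501] [ 0.5367 -0.1272  0.1649]
  dark 0.15 1 [ 0.5366 -0.1319  0.1575] [ 0.5366 -0.1319  0.1575]
plate 0.165 1079 [ 0.5354 -0.1411  0.1655] [ 0.6154 -0.1172  0.185 ]
  dark 0.165 141 [ 0.5534 -0.1352  0.1706] [ 0.5728 -0.1172  0.185 ]
```

View pics/c6.png

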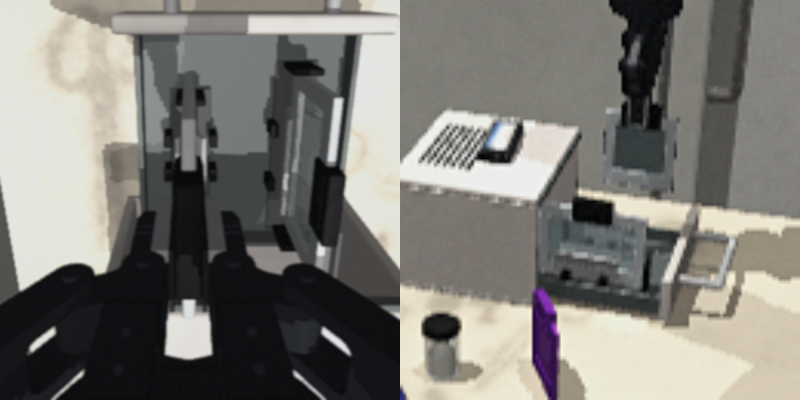

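The drawer crept in 30 mm while pressing. The wrist half of c6 shows the near post at (190,95) and the long plate upright at right, and the side half shows it seated. The short clip is now centred at (0.610, -0.1295). The held plate's centre is at TCP x − 3.5 mm. Correcting x by +35 mm and descending; while pressing I'll counter the arm's compliance with small −x steps.

send_rows --pt "1 0.018 0 0 0" --pt "1 0.017 0 0 0" --pt "1 0 0 -0.015 0" --pt "1 0 0 -0.015 0" --pt "1 0 0 -0.015 0" --pt "1 0 0 -0.008 0" --pt "1 0 0 -0.003 0" --pt "1 0 0 0 0" --force 110

```text
time: 22.98
ee_pos: [0.6135, -0.1293, 0.1013]
tcp_rot: [0.011, 1.0, 0.0, -0.0]
contact_force: [-0.3, 1.4, 0.1]
gripper_width: 0.0078
grip_force: 107.3
```

send_rows --pt "1 -0.001 0 -0.003 0" --pt "1 -0.001 0 -0.003 0" --pt "1 -0.001 0 -0.003 0" --pt "1 -0.001 0 -0.003 0" --pt "1 0 0 0 0"

```text
time: 23.6
ee_pos: [0.6094, -0.1292, 0.0888]
tcp_rot: [0.011, 1.0, 0.0, -0.0]
contact_force: [1.4, 0.6, 0.2]
gripper_width: 0.0076
grip_force: 107.6
```

send_rows --pt "1 0.003 0 -0.001 0" --pt "1 -0.0005 0 -0.002 0" --pt "1 -0.0005 0 -0.002 0" --pt "1 -0.0005 0 -0.002 0" --pt "1 0 0 0 0"

```text
time: 24.22
ee_pos: [0.6114, -0.1294, 0.0822]
tcp_rot: [0.011, 1.0, 0.0, 0.0]
contact_force: [0.9, 1.4, 1.8]
gripper_width: 0.0079
grip_force: 107.7
```

send_rows --pt "1 -0.001 0 -0.002 0" --pt "1 0 0 -0.002 0" --pt "1 0 0 -0.002 0" --pt "1 0 0 0 0"

```text
time: 24.72
ee_pos: [0.6121, -0.1298, 0.0799]
tcp_rot: [0.011, 1.0, -0.001, 0.003]
contact_force: [1.0, 3.6, 19.8]
gripper_width: 0.0079
grip_force: 110.5
```

The force onset was later than for the long plate, so I'll check plate against clip numerically before pressing more.

```bash
python3 - <<'E'
from h import *
np.set_printoptions(precision=4,suppress=True)
s=readout.sense();print(s['ee_pos'],s['contact_force'],s['ft_torque'])
c=cap('wrist','w7');w=cloud(c);g=c['image'].max(2)
m=(abs(w[...,1]+.129)<.03)&(w[...,0]>.54)&(w[...,0]<.63)
for a in np.arange(.01,.12,.006):
    k=m&(w[...,2]>a)&(w[...,2]<=a+.006)
    q=w[k]
    if len(q): print(round(a,3),len(q),q.min(0),q.max(0),np.median(q,0),np.median(g[k]))
v,u=np.nonzero(m&(w[...,2]>.02)&(w[...,2]<.1)); print(u.min(),u.max(),v.min(),v.max())
a=cv2.resize(c['image'][100:360,200:440],(480,520),interpolation=cv2.INTER_CUBIC); cv2.imwrite('pics/c7.png',a)
E
```

```text
[ 0.6121 -0.1298  0.0799] [ 1.0109  3.6206 19.8024] [0.7602 1.0336 0.0888]
0.01 4817 [ 0.54  -0.159  0.01 ] [ 0.6299 -0.099   0.016 ] [ 0.5713 -0.1274  0.0108] 82.0
0.016 120 [ 0.5572 -0.1492  0.0161] [ 0.6152 -0.11    0.0219] [ 0.5872 -0.1294  0.019 ] 26.5
0.022 145 [ 0.5573 -0.1489  0.0221] [ 0.6228 -0.1103  0.028 ] [ 0.5878 -0.1234  0.0245] 15.0
0.028 521 [ 0.5572 -0.1496  0.028 ] [ 0.6238 -0.1101  0.0339] [ 0.5947 -0.1236  0.0311] 45.0
0.034 127 [ 0.5572 -0.1379  0.034 ] [ 0.5909 -0.119   0.04  ] [ 0.5836 -0.1328  0.038 ] 83.0
0.04 311 [ 0.5572 -0.1397  0.04  ] [ 0.6202 -0.1189  0.046 ] [ 0.5834 -0.1291  0.0447] 70.0
0.046 1053 [ 0.5577 -0.1436  0.046 ] [ 0.627  -0.1179  0.052 ] [ 0.5992 -0.1303  0.0493] 113.0
0.052 6 [ 0.5614 -0.1303  0.0521] [ 0.5619 -0.1274  0.0549] [ 0.5618 -0.1289  0.0528] 77.0
0.058 2 [ 0.5609 -0.1314  0.0598] [ 0.5617 -0.1269  0.0614] [ 0.5613 -0.1292  0.0606] 71.5
0.064 7 [ 0.5598 -0.1308  0.0641] [ 0.5604 -0.1275  0.0675] [ 0.5599 -0.1292  0.0668] 80.0
0.076 8 [ 0.558  -0.1306  0.0769] [ 0.5587 -0.1271  0.0802] [ 0.5582 -0.1289  0.0796] 80.0
0.082 2 [ 0.5577 -0.1311  0.0833] [ 0.5579 -0.1267  0.0852] [ 0.5578 -0.1289  0.0842] 71.5
0.088 23 [ 0.5567 -0.1344  0.0891] [ 0.5771 -0.1243  0.094 ] [ 0.5748 -0.1287  0.0903] 60.0
0.094 94 [ 0.5554 -0.1412  0.0941] [ 0.6015 -0.1204  0.1   ] [ 0.5743 -0.1293  0.0991] 78.5
0.1 740 [ 0.5556 -0.1479  0.1   ] [ 0.6059 -0.1137  0.106 ] [ 0.5704 -0.1292  0.1021] 119.5
0.106 593 [ 0.5716 -0.1483  0.106 ] [ 0.63   -0.1134  0.112 ] [ 0.6046 -0.1311  0.1098] 65.0
0.112 1790 [ 0.5715 -0.1483  0.112 ] [ 0.6286 -0.1134  0.118 ] [ 0.5871 -0.13    0.116 ] 26.0
0.118 1293 [ 0.5867 -0.1484  0.118 ] [ 0.6148 -0.1134  0.124 ] [ 0.6037 -0.1307  0.1197] 24.0
294 351 136 250
```

View pics/c7.png

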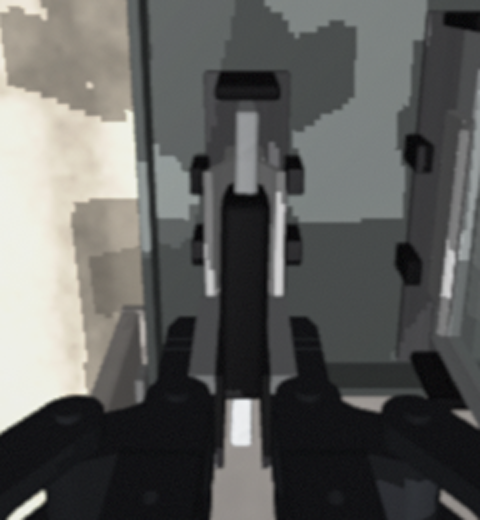

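c7: the plate stands between the jaws (strip at (247,150), block at (245,290), near post (248,85)), but the near edge in depth leans about 0.14 rad. The plate has pitched in the grip. Measuring its top edge.

```bash
python3 - <<'E'
from h import *
np.set_printoptions(precision=4,suppress=True)
for n,cu in(('w7',323),('w6',None)):
    c=dict(np.load('pics/%s.npz'%n));w=cloud(c)
    if cu is None: cu=320
    for r in range(146,300,6): print(n,r,w[r,cu],c['image'][r,cu].max())
E
```

```text
w7 146 [ 0.5603 -0.1285  0.0444] 27
w7 152 [ 0.5599 -0.1286  0.0672] 80
w7 158 [ 0.5566 -0.1287  0.1003] 153
w7 164 [ 0.5591 -0.1288  0.1011] 154
w7 170 [ 0.5618 -0.1288  0.1011] 155
w7 176 [ 0.5641 -0.1289  0.1024] 150
w7 182 [ 0.5668 -0.1289  0.1024] 155
w7 188 [ 0.5694 -0.129   0.103 ] 155
w7 194 [ 0.5725 -0.129   0.1019] 156
w7 200 [nan nan nan] 10
w7 206 [ 0.5735 -0.1291  0.1151] 27
w7 212 [ 0.5757 -0.1292  0.116 ] 28
w7 218 [ 0.5782 -0.1292  0.1164] 27
w7 224 [ 0.581  -0.1293  0.1159] 28
w7 230 [ 0.5838 -0.1293  0.1158] 27
w7 236 [ 0.586  -0.1294  0.1169] 26
w7 242 [ 0.5886 -0.1294  0.1171] 28
w7 248 [ 0.5913 -0.1295  0.1173] 24
w7 254 [ 0.5936 -0.1295  0.1183] 24
w7 260 [ 0.5959 -0.1296  0.1192] 25
w7 266 [ 0.5984 -0.1296  0.1198] 24
w7 272 [ 0.6015 -0.1297  0.1194] 23
w7 278 [ 0.6036 -0.1297  0.1207] 23
w7 284 [ 0.6072 -0.1298  0.1197] 23
w7 290 [ 0.6101 -0.1299  0.1198] 22
w7 296 [ 0.6125 -0.1299  0.1206] 21
w6 146 [ 0.5437 -0.1304  0.0117] 127
w6 152 [ 0.5497 -0.1306  0.01  ] 124
w6 158 [ 0.5356 -0.1299  0.1147] 79
w6 164 [ 0.5357 -0.1299  0.1328] 79
w6 170 [ 0.5358 -0.1299  0.1479] 79
w6 176 [ 0.5358 -0.1298  0.161 ] 79
w6 182 [ 0.5358 -0.1298  0.1723] 79
w6 188 [ 0.5358 -0.1297  0.1825] 85
w6 194 [ 0.5379 -0.1298  0.1846] 138
w6 200 [ 0.5411 -0.1299  0.183 ] 136
w6 206 [ 0.5438 -0.1299  0.1833] 137
w6 212 [ 0.5468 -0.13    0.1829] 136
w6 218 [ 0.5492 -0.13    0.1838] 138
w6 224 [ 0.5523 -0.1301  0.1834] 138
w6 230 [ 0.5537 -0.1301  0.1869] 9
w6 236 [ 0.554  -0.1301  0.1925] 13
w6 242 [ 0.5557 -0.1302  0.1947] 20
w6 248 [ 0.5582 -0.1302  0.1953] 21
w6 254 [ 0.5602 -0.1303  0.1967] 19
w6 260 [ 0.5635 -0.1303  0.1958] 21
w6 266 [ 0.5661 -0.1304  0.1964] 19
w6 272 [ 0.5691 -0.1305  0.1962] 19
w6 278 [ 0.5724 -0.1305  0.1956] 18
w6 284 [ 0.575  -0.1306  0.1962] 17
w6 290 [ 0.5783 -0.1307  0.1957] 20
w6 296 [ 0.5814 -0.1307  0.1957] 38
```

The far bottom corner caught on the far post, and the plate pitched 0.14 rad in the grip. It's now between the posts and jaws with the near corner on the floor and the far corner about 11 mm high. The mend: release, then press with shut fingers on the far end of the block.

send_rows --pt "1 0 0 0.004 0" --pt "1 0 0 0.002 0" --pt "0.3 0 0 0 0" --pt "0.3 0 0 0 0" --pt "0.3 0 0 0.01 0" --pt "0.3 0 0 0.02 0" --pt "0.3 0 0 0.02 0" --pt "1 0 0 0 0" --force 70

```text
time: 25.78
ee_pos: [0.6117, -0.13, 0.1346]
tcp_rot: [0.011, 1.0, -0.001, 0.002]
contact_force: [-1.1, 0.0, -1.1]
gripper_width: 0.0129
grip_force: 0.0
```

send_rows --pt "1 0 0 0 0" --pt "1 0 0 0 0" --pt "1 0 0 0 0"

```text
time: 26.15
ee_pos: [0.6097, -0.1292, 0.1314]
tcp_rot: [0.011, 1.0, 0.0, -0.001]
contact_force: [0.2, 0.1, 0.2]
gripper_width: 0.0001
grip_force: 0.0
```

```bash
cat > m.py <<'E'
from h import *
import sys
np.set_printoptions(precision=4,suppress=True)
s=readout.sense();print(s['time'],s['ee_pos'],s['contact_force'])
c=cap('wrist',sys.argv[1]);w=cloud(c);g=c['image'].max(2)
m=(abs(w[...,1]+.129)<.009)&(w[...,0]>.53)&(w[...,0]<.665)
b=w[m&(w[...,2]>.055)&(w[...,2]<.130)]
for a in np.arange(.54,.665,.005):
    q=b[(b[:,0]>a)&(b[:,0]<=a+.005)]
    if len(q): print(round(a,3),len(q),'zmax %.4f ymean %.4f zmed %.4f'%(q[:,2].max(),q[:,1].mean(),np.median(q[:,2])))
e=w[m&(w[...,2]>.05)&(w[...,2]<.098)&(w[...,0]<.58)]
if len(e)>5: print('near edge x=a*z+b',np.polyfit(e[:,2],e[:,0],1),e[:,2].min(),e[:,2].max(),e[:,0].min())
p=w[m&(g<60)&(w[...,2]>.040)&(w[...,2]<.05)]
for a in np.arange(.53,.66,.005):
    q=p[(p[:,0]>a)&(p[:,0]<=a+.005)]
    if len(q)>4: print('post',round(a,3),len(q),q.min(0),q.max(0))
E
python3 m.py w8
```

```text
26.15 [ 0.6097 -0.1292  0.1314] [0.2428 0.0922 0.1763]
0.55 31 zmax 0.1030 ymean -0.1288 zmed 0.1014
0.555 71 zmax 0.1034 ymean -0.1288 zmed 0.1021
0.56 68 zmax 0.1042 ymean -0.1290 zmed 0.1029
0.565 114 zmax 0.1173 ymean -0.1291 zmed 0.1043
0.57 196 zmax 0.1185 ymean -0.1294 zmed 0.1161
0.575 161 zmax 0.1192 ymean -0.1293 zmed 0.1172
0.58 157 zmax 0.1196 ymean -0.1294 zmed 0.1180
0.585 160 zmax 0.1207 ymean -0.1294 zmed 0.1187
0.59 151 zmax 0.1210 ymean -0.1296 zmed 0.1194
0.595 160 zmax 0.1219 ymean -0.1298 zmed 0.1202
0.6 152 zmax 0.1230 ymean -0.1299 zmed 0.1211
0.605 148 zmax 0.1235 ymean -0.1298 zmed 0.1218
0.61 45 zmax 0.1234 ymean -0.1301 zmed 0.1221
0.615 8 zmax 0.1127 ymean -0.1302 zmed 0.1116
near edge x=a*z+b [-0.2429  0.5956] 0.09120182489459969 0.09720737333471896 0.5716005038875659
post 0.555 130 [ 0.5561 -0.1375  0.0424] [ 0.56   -0.12    0.0477]
post 0.56 21 [ 0.56   -0.1375  0.0447] [ 0.5611 -0.1201  0.0473]
post 0.645 29 [ 0.647  -0.1379  0.0406] [ 0.65   -0.1209  0.0477]
post 0.65 12 [ 0.6501 -0.1379  0.0446] [ 0.6511 -0.121   0.0471]
```

The plate is standing alone, tilted 0.16 rad, with the far side high. Pressing on the block's far end.

send_rows --pt "1 0.001 0 -0.01 0" --pt "1 0 0 -0.009 0" --pt "1 0 0 -0.003 0" --pt "1 0 0 -0.003 0" --pt "1 0.001 0 -0.003 0" --pt "1 0.001 0 -0.003 0" --pt "1 0 0 0 0"

```text
time: 27.08
ee_pos: [0.6135, -0.1293, 0.1014]
tcp_rot: [0.011, 1.0, 0.0, 0.0]
contact_force: [-0.2, 0.5, 4.0]
gripper_width: 0.0001
grip_force: 1.7
```

send_rows --pt "1 0.001 0 -0.002 0" --pt "1 0.001 0 -0.002 0" --pt "1 0 0 0 0"

```text
time: 27.45
ee_pos: [0.617, -0.13, 0.0998]
tcp_rot: [0.011, 1.0, -0.001, 0.002]
contact_force: [0.1, 1.0, 13.2]
gripper_width: -0.0001
grip_force: 6.7
```

send_rows --pt "1 0 0 -0.003 0" --pt "1 0 0 -0.002 0" --pt "1 0 0 0 0"

```text
time: 27.82
ee_pos: [0.6205, -0.1313, 0.0996]
tcp_rot: [0.011, 1.0, -0.002, 0.007]
contact_force: [0.2, 0.2, 30.4]
gripper_width: -0.0001
grip_force: 15.2
```

send_rows --pt "1 0 0 0.01 0" --pt "1 0 0 0.025 0" --pt "1 0 0 0.01 0" --pt "1 0 0 0 0" --pt "1 0 0 0 0"

```text
time: 28.45
ee_pos: [0.6145, -0.1292, 0.1359]
tcp_rot: [0.011, 1.0, 0.0, -0.001]
contact_force: [0.3, -0.1, -0.0]
gripper_width: -0.0003
grip_force: 0.0
```

```bash
python3 m.py w9
```

```text
28.45 [ 0.6145 -0.1292  0.1359] [ 0.339  -0.1445 -0.0486]
0.555 71 zmax 0.1032 ymean -0.1287 zmed 0.0874
0.56 70 zmax 0.1039 ymean -0.1288 zmed 0.1022
0.565 63 zmax 0.1036 ymean -0.1289 zmed 0.1023
0.57 65 zmax 0.1033 ymean -0.1290 zmed 0.1022
0.575 219 zmax 0.1159 ymean -0.1290 zmed 0.1079
0.58 149 zmax 0.1160 ymean -0.1293 zmed 0.1141
0.585 145 zmax 0.1159 ymean -0.1294 zmed 0.1141
0.59 141 zmax 0.1156 ymean -0.1294 zmed 0.1140
0.595 136 zmax 0.1152 ymean -0.1296 zmed 0.1140
0.6 139 zmax 0.1159 ymean -0.1296 zmed 0.1140
0.605 127 zmax 0.1156 ymean -0.1294 zmed 0.1140
0.61 131 zmax 0.1154 ymean -0.1295 zmed 0.1142
0.615 116 zmax 0.1155 ymean -0.1297 zmed 0.1139
0.62 7 zmax 0.1139 ymean -0.1290 zmed 0.1136
0.625 40 zmax 0.1034 ymean -0.1302 zmed 0.1019
near edge x=a*z+b [0.2986 0.5403] 0.05071627782824917 0.09769099289563751 0.559140114479611
post 0.55 142 [ 0.5508 -0.138   0.044 ] [ 0.555  -0.1205  0.0477]
post 0.555 23 [ 0.5553 -0.1373  0.045 ] [ 0.5557 -0.1205  0.0474]
post 0.64 20 [ 0.6412 -0.1376  0.04  ] [ 0.6448 -0.1206  0.047 ]
post 0.645 6 [ 0.645  -0.1377  0.0451] [ 0.6468 -0.1215  0.0467]
```

The short plate is now level: block top is flat at 0.114, and it pressed down to the same height (0.0996) as the long plate with 30 N. Next, the handle: the bar is at x≈0.456, so I'll go to x≈0.41 in front of it with the fingers shut, low.

send_rows --pt "1 0 0 0.05 0" --pt "1 -0.01 0 0.05 0" --pt "1 -0.04 0.008 0 0" --pt "1 -0.04 0.008 0 0" --pt "1 -0.04 0.008 0 0" --pt "1 -0.04 0.008 0 0" --pt "1 -0.034 0.007 0 0" --pt "1 0 0 0 0"

```text
time: 29.5
ee_pos: [0.4089, -0.0896, 0.2369]
tcp_rot: [0.011, 1.0, 0.0, -0.001]
contact_force: [-0.0, -0.4, -0.0]
gripper_width: -0.0002
grip_force: 0.0
```

```bash
python3 - <<'E'
from h import *
np.set_printoptions(precision=4,suppress=True)
s=readout.sense();print(s['time'],s['ee_pos'])
c=cap('wrist','w10');w=cloud(c)
t=cap('top','t10');wt=cloud(t)
for n,w in(('wrist',w),('top',wt)):
    q=w[(abs(w[...,1]+.09)<.03)&(w[...,0]>.41)&(w[...,0]<.49)&(w[...,2]>.033)&(w[...,2]<.056)]
    if len(q):print(n,'bar',len(q),q.min(0),q.max(0),np.median(q,0))
w=wt
for nm,y in(('long',-.053),('short',-.129)):
    q=w[(abs(w[...,1]-y)<.02)&(w[...,0]>.5)&(w[...,0]<.68)&(w[...,2]>.085)&(w[...,2]<.13)]
    print(nm,len(q),q.min(0),q.max(0),np.median(q,0))
E
```

```text
29.5 [ 0.4089 -0.0896  0.2369]
wrist bar 407 [ 0.4468 -0.1198  0.0401] [ 0.4565 -0.0601  0.0471] [ 0.451  -0.0903  0.0444]
top bar 92 [ 0.4473 -0.1198  0.0395] [ 0.4576 -0.0608  0.0521] [ 0.4527 -0.0904  0.0463]
long 218 [ 0.5379 -0.0715  0.0851] [ 0.6709 -0.0399  0.1291] [ 0.5991 -0.0525  0.105 ]
short 168 [ 0.5588 -0.1414  0.0862] [ 0.6623 -0.1148  0.1299] [ 0.5977 -0.128   0.1106]
```

send_rows --pt "1 0 0 -0.05 0" --pt "1 0 0 -0.05 0" --pt "1 0 0 -0.05 0" --pt "1 0 0 -0.045 0" --pt "1 0 0 -0.02 0" --pt "1 0 0 -0.01 0" --pt "1 0 0 0 0" --pt "1 0 0 0 0"

```text
time: 30.6
ee_pos: [0.4124, -0.0908, 0.013]
tcp_rot: [0.011, 1.0, -0.0, 0.001]
contact_force: [-0.1, 0.0, -0.2]
gripper_width: -0.0001
grip_force: 0.0
```

send_rows --pt "1 0.012 0 0 0" --pt "1 0.01 0 0 0" --pt "1 0.01 0 0 0" --pt "1 0.012 0 0 0" --pt "1 0.014 0 0 0" --pt "1 0.015 0 0 0" --pt "1 0.015 0 0 0" --pt "1 0.015 0 0 0"

```text
time: 31.6
ee_pos: [0.5153, -0.0904, 0.0121]
tcp_rot: [0.011, 1.0, 0.0, -0.0]
contact_force: [-1.3, -0.5, -0.3]
gripper_width: -0.0003
grip_force: 0.7
```

send_rows --pt "1 0.012 -0.0005 0 0" --pt "1 0.01 -0.0005 0 0" --pt "1 0.01 0 0 0" --pt "1 0.008 0 0 0" --pt "1 0.006 0 0 0" --pt "1 0.005 0 0 0" --pt "1 0.003 0 0 0" --pt "1 0.003 0 0 0"

```text
time: 32.6
ee_pos: [0.5701, -0.0917, 0.0122]
tcp_rot: [0.011, 1.0, -0.0, -0.001]
contact_force: [-2.8, -0.8, 0.2]
gripper_width: -0.0003
grip_force: 1.3
```

send_rows --pt "1 0.003 0 0 0" --pt "1 0.003 0 0 0" --pt "1 0.003 0 0 0" --pt "1 0 0 0 0"

```text
time: 33.1
ee_pos: [0.574, -0.0915, 0.0118]
tcp_rot: [0.011, 1.0, -0.0, -0.006]
contact_force: [-19.6, -2.8, 12.8]
gripper_width: 0.0002
grip_force: 9.3
```

Force rose to 20 N, so it's either home or a jam. Checking the bar-to-reader-face distance, which should be 67 mm.

```bash
python3 - <<'E'
from h import *
np.set_printoptions(precision=4,suppress=True)
t=cap('top','t11');w=cloud(t); d=cap('side','s11'); ws=cloud(d); wr=cap('wrist','w11'); ww=cloud(wr)
for n,w in(('top',w),('side',ws),('wrist',ww)):
    r=w[(abs(w[...,1]+.09)<.07)&(w[...,0]>.6)&(w[...,0]<.7)&(w[...,2]>.125)&(w[...,2]<.142)]
    if len(r):print(n,'reader roof',len(r),np.percentile(r[:,0],[0,1,5]),r[:,2].mean())
    for y0,y1 in((-.14,-.115),(-.065,-.045)):
        q=w[(w[...,1]>y0)&(w[...,1]<y1)&(w[...,0]>.55)&(w[...,0]<.62)&(w[...,2]>.036)&(w[...,2]<.05)]
        if len(q):print(n,'bar',len(q),q.min(0),q.max(0),np.median(q,0))
    q=w[(w[...,1]>-.17)&(w[...,1]<-.01)&(w[...,0]>.6)&(w[...,0]<.68)&(w[...,2]>.055)&(w[...,2]<.066)]
    if len(q):print(n,'front',len(q),q.min(0),q.max(0),np.median(q,0))
print(readout.sense()['contact_force'],readout.sense()['ee_pos'])
E
```

```text
top reader roof 1026 [0.6531 0.6535 0.6561] 0.13592226737234472
top bar 12 [ 0.5934 -0.0643  0.0406] [ 0.6195 -0.0452  0.0481] [ 0.5948 -0.0463  0.0429]
top front 209 [ 0.6339 -0.1247  0.0551] [ 0.6469 -0.0125  0.0656] [ 0.6405 -0.0659  0.0596]
side reader roof 280 [0.6526 0.6531 0.6545] 0.13339749340151127
side bar 9 [ 0.6051 -0.1383  0.0367] [ 0.6195 -0.1332  0.0466] [ 0.6124 -0.1352  0.0407]
side bar 10 [ 0.5853 -0.064   0.0411] [ 0.595  -0.0456  0.0454] [ 0.5888 -0.0562  0.0424]
side front 77 [ 0.6332 -0.1696  0.0551] [ 0.6794 -0.0118  0.0616] [ 0.6402 -0.0914  0.0576]
wrist bar 288 [ 0.5831 -0.14    0.0377] [ 0.6121 -0.1151  0.0458] [ 0.5845 -0.1342  0.0416]
wrist bar 227 [ 0.5849 -0.065   0.0381] [ 0.6181 -0.045   0.0458] [ 0.5863 -0.0477  0.0416]
[-17.4399  -2.7061  12.8646] [ 0.574  -0.0915  0.0118]
```

The bar centre is about 64–67 mm from the face, so the drawer is home against its stop. Backing off and clearing.

send_rows --pt "1 -0.004 0 0 0" --pt "1 -0.01 0 0 0" --pt "1 -0.02 0 0 0" --pt "1 -0.03 0 0 0" --pt "1 -0.03 0 0.03 0" --pt "1 -0.03 0 0.05 0" --pt "1 -0.02 0 0.05 0" --pt "1 0 0 0 0"

```text
time: 34.25
ee_pos: [0.4386, -0.0923, 0.1465]
tcp_rot: [0.011, 1.0, -0.001, 0.004]
contact_force: [0.5, 0.5, 0.4]
gripper_width: -0.0002
grip_force: 0.0
```

```bash
python3 - <<'E'
from h import *
np.set_printoptions(precision=4,suppress=True)
print(readout.sense()['time'],readout.sense()['ee_pos'])
w0=np.load('pics/topw.npy')
for n in('top','side','wrist'):
    c=cap(n,n+'12');w=cloud(c)
    for y0,y1 in((-.13,-.05),):
        q=w[(w[...,1]>y0)&(w[...,1]<y1)&(w[...,0]>.55)&(w[...,0]<.615)&(w[...,2]>.036)&(w[...,2]<.05)]
        if len(q):print(n,'bar',len(q),q.min(0),q.max(0),np.median(q,0))
    if n=='wrist':
        for nm,a,b in(('long',-.075,-.035),('short',-.15,-.11)):
            q=w[(w[...,1]>a)&(w[...,1]<b)&(w[...,0]>.66)&(w[...,0]<.80)&(w[...,2]>.03)&(w[...,2]<.125)]
            if len(q):print(nm,len(q),q.min(0),q.max(0))
    if n=='top':
        d=np.abs(w[...,2]-w0[...,2])>.008; d=cv2.morphologyEx(d.astype(np.uint8),cv2.MORPH_OPEN,np.ones((3,3)))
        N,_,st,ce=cv2.connectedComponentsWithStats(d)
        for i in range(1,N):
            if st[i,4]>25: print('changed',st[i],ce[i])
E
```

```text
34.25 [ 0.4386 -0.0923  0.1465]
top bar 113 [ 0.5838 -0.1298  0.0389] [ 0.5941 -0.0502  0.0497] [ 0.5888 -0.0913  0.046 ]
changed [  359   182   202   218 19987] [470.3768 315.5197]
changed [308 229   6  23  94] [310.3936 240.5745]
changed [278 235   6  26 130] [280.5462 246.8692]
side bar 36 [ 0.5841 -0.1284  0.0391] [ 0.5954 -0.051   0.0492] [ 0.5883 -0.0838  0.0442]
wrist bar 78 [ 0.5836 -0.1012  0.0404] [ 0.5927 -0.0921  0.0459] [ 0.5873 -0.0966  0.0443]
```

The drawer stays home with the bar at 0.588, and only the arm, drawer and plate areas changed in the top view. Last check on the plates inside the opening, from the low wrist image.

```bash
python3 - <<'E'
from h import *
np.set_printoptions(precision=4,suppress=True)
for n in('w11','wrist12'):
    w=cloud(dict(np.load('pics/%s.npz'%n)))
    for nm,a,b in(('long',-.08,-.03),('short',-.16,-.11)):
        for lo in(.065,.08,.095,.105):
            q=w[(w[...,1]>a)&(w[...,1]<b)&(w[...,0]>.665)&(w[...,0]<.82)&(w[...,2]>lo)&(w[...,2]<lo+.015)]
            if len(q)>3:print(n,nm,lo,len(q),q.min(0),q.max(0),np.median(q,0))
E
python3 -c "
from bench import finish_job
print(finish_job())"
```

```text
the job is handed in; nothing more can be done
None
```

I pressed both plates to the floor of their clips, pushed the drawer home against its stop, and handed the job in at about 34 s. The short plate tilted while going in and I re-pressed it level. I couldn't see the plates once the drawer was closed, so I haven't confirmed they are still upright inside the reader.

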